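# Press a dowel home with bench locking pliers

### The arm

A 6-joint arm with a two-finger parallel gripper is mounted at the origin on a cart in front of the work surface, level with it; the furniture and walls round the work are solid. World frame = base frame: x ahead of the robot, y to its left, z up, the work surface at z = 0. Lengths are in m, angles in rad, forces in N, time in s.
With the tool pointing down it reaches from about 0.325 to 0.85 m from the base axis. Payload 15.5 kg.
Tool frame: the origin (TCP) lies at the very end of the fingers, on their centre line; the grasp point (between the pads) lies 19 mm behind it; z points along the fingers, x is the direction in which the jaws open and shut, and the axes are right-handed (so a half turn about z gives the same grasp; the last joint's range is limited). The gripper opens to 91 mm and grips with 3 to 60 N. Pads are 32 mm wide; open, the fingers measure 118 mm over their backs; the gripper's body (76 mm by 178 mm) begins 60 mm behind the grasp point.
Start: joints at [1.099, 0.494, 1.345, -0, 1.302, -0.096], TCP at [0.23, 0.581, 0.214] pointing down, gripper open.
Joint ranges: [-2.91, 2.91], [-0.82, 2.16], [0.22, 2.67], [-1.22, 4.37], [0.12, 2.79], [-3.08, 3.08]. Speed limits (rad/s): [1.89, 1.89, 2.57, 3.01, 3.01, 3.01].

### API

Orientations are given as a 3x3 rotation matrix whose columns are the frame's x, y, z axes.
In Python, from bench import r gives the robot as it stands.
- The arm moves only by the tool play_rows, never from a script. Its argument "rows" is a list of rows, each a list of 2 entries, a list of its own where there are three numbers: the shift along the tool's x, y, z in units of 30 mm (1.0 is 30 mm), then the turn, a rotation vector about the tool's x, y, z in units of 5 degrees (1.0 is 5 degrees). A call has 1 to 5 rows; each row is the pose to reach, as a shift and turn from the pose commanded when the call began, along the tool's axes at that moment; what a row does not reach only later rows make up. A row lasts 1/10 s, in which the tool goes at most 50 mm and 8.59 degrees, less where a joint would pass 70% of its speed; a pose out of reach is approached as far as the arm can. A call with a gripper value outside its range is refused whole. "hand" is the closure, from -1 (fully open) to 1 (shut), so that 0 is half open, set as the call begins (left out, the last holds). The fingers move at their own pace and stop on an object; the grip force is fixed at half the most. Time passes only in rows, so rows that repeat a pose let the fingers close. It gives the time, the measured TCP pose, the force and the opening at its end, in the units of the state.
- r.observe(): the state, without advancing time (a new reading comes with each control period).
- r.camera(name): name is "side" or "top" or "wrist"; returns the picture (400x640x3 uint8, red, green, blue); there is no depth.
- r.camera_params(name): a dict with "fx", "fy", "cx", "cy" (pixels), "R" (3x3) and "t" (3): a world point X has camera coordinates R X + t. Camera axes: x right, y down, z forward; pixel columns grow to the right and rows downward; lengths in m; the calibration is good to about 2 mm. The wrist camera is an equidistant fisheye: a pixel r from the principal point sees the ray r / f radians off the axis. A picture is of the moment at which its call begins: read the wrist's pose just before it. camera_params takes no time and is no camera call; for the wrist camera it gives the pose at the moment of the call.
- r.sign_off(): hands the job in, once; it reports no verdict.
The state is a dict: "t": time; "joint_positions": joint angles; "qd": joint speeds; "joint_efforts": joint torques, N m; "position": TCP position; "ee_rot": TCP orientation; "wrist_force": force on the tool from outside, world axes, zero at the start; "ft_torque": the same for the moment, N m; "grip_width": finger opening in m.
Only numpy, scipy, OpenCV 4.12 (cv2) and the standard library are available. Lean on these libraries where they do the work, as an engineer would, in place of code of your own. Each camera call takes 0.05 s, during which the arm holds its last target.

### The job

Press the brass dowel fully home into the aluminium block: squeeze together the handles of the bench-mounted locking pliers that hold the block until they snap over centre and stay locked by themselves, and let go of them. Then flick the red release lever of the same pliers down so that they spring fully open, leave the block lying between the jaws, and do not operate the empty spare pliers.

Things in the scene. Friction and masses are not known exactly. Their poses are not given: they have to be found in the camera images.
- pliers_grip (a point): Grip point of the pliers holding the block: fixed, midway between the two black handles, 42 mm above the bench. x: level, along the pliers to the jaws; the handles close along y, moving alike. Handles 18 mm high; over their outsides 64 mm open here (70 mm at 16 mm to -x), 36 mm locked. Below is only the fixed 10 mm base plate (325 x 90 mm). Pivot 100 mm ahead (top at 55 mm), block 163 mm ahead.
- pliers_left (a joint): Closing angle of the handles of the loaded pliers (both move alike), rad: 0 fully open, 0.14 locked shut, dead centre at 0.10. A spring drives them open below 0.10 and holds them shut above it. Squeezing takes about 8 to 12 N on each handle at the grip point; squeeze until they stop.
- pliers_lever: Red release lever of the loaded pliers. Origin on its hinge: 40 mm above the bench, on the centre line, 62 mm behind pliers_grip (its -x). Square pad (26 mm) centred 32 mm from the hinge, farther to -x. Linked to the handles: level when open, pad top then 43.5 mm up; sloping up when locked, pad middle 61 mm, far edge 68 mm up. Then a push down of 5 to 10 N by 6 mm trips it; it drops level.
- pin (a joint): How far the brass dowel has gone into the block's side (m): 0 = head (12 mm wide, 3 mm thick) 7 mm off the block, 0.007 = head seated. It stays where it is pushed. It faces one jaw; the jaws drive it in as the handles close.
- block_center (a point): Centre of the loose milled aluminium block (60 mm along the pliers, 40 mm across, 25 mm high), lying on a 16 mm high nest between the open jaws. It needs no handling; the closing jaws shift it a few mm.
- spare_lever_pad (a point): Pad of the red release lever on the spare pliers: identical, but empty (no block between the jaws), fixed near by, to be left as they are.
Not all that is in view belongs to the job. There is more than one size of the part that bears pin; the job needs the middle-sized.

How it is judged:
By the outcome, as a careful person would: the job done as asked, in the order asked, and still so for the second after the job is handed in, with the robot touching nothing.
It also fails if it takes over 38 s, if anything falls off the work surface, if the arm or the gripper's body presses on something with over 40 N, if the wrist force passes 120 N, or if a joint passes its speed limit or range.

## Working session

There is one attempt and no reset: what is moved stays moved. The work goes in short steps, Python scripts to look and compute and a tool call to move; the robot and the scene stay as the last step left them, time stands still between calls to the robot, and variables do not carry over. Pictures are saved under pics/ and viewed, and the job is handed in when it is done.

Besides the shell and the picture viewer there is one more tool, called after "Call:" as name([rows], argument=value, ...), one row to a line, values as JSON. play_rows: Moves the arm, as the interface text tells. Its arguments: {"type":"object","properties":{"rows":{"type":"array"},"hand":{"type":"number"}},"required":["rows"]}

```bash
mkdir -p pics; ls
python3 - <<'E'
from bench import r
import cv2
s=r.observe();print(s)
for n in("top","side","wrist"):
    p=r.camera_params(n);print(n,p)
    cv2.imwrite(f"pics/{n}0.png",r.camera(n)[:,:,::-1])
E
```

```text
pics
{'t': 0.0, 'joint_positions': array([ 1.09848563e+00,  4.94217594e-01,  1.34614979e+00,  2.64258113e-05,
        1.30253202e+00, -9.55415027e-02]), 'qd': array([-0.00067349, -0.00032594, -0.0011369 , -0.00075662, -0.00077635,
       -0.00164834]), 'joint_efforts': array([ 4.81831390e-03, -8.78810334e+01, -3.81870496e+01,  7.11379317e-02,
        5.27814100e-02, -4.83689155e-05]), 'position': array([0.22977725, 0.58079541, 0.21331057]), 'ee_rot': array([[ 3.67924329e-01,  9.29855530e-01, -6.17189283e-04],
       [ 9.29854829e-01, -3.67924816e-01, -1.15209130e-03],
       [-1.29835772e-03, -1.50014018e-04, -9.99999146e-01]]), 'wrist_force': array([-0.57917695,  0.48655228,  0.71118718]), 'ft_torque': array([-0.03738299,  0.01187145, -0.01929875]), 'grip_width': 0.09150314667667843}
top {'fx': 456.17672574382345, 'fy': 456.17672574382345, 'cx': 322.42728104811874, 'cy': 197.7169860622286, 'R': array([[-0.01265055, -0.99984878, -0.01193244],
       [-0.99172494,  0.01407066, -0.12760743],
       [ 0.12775603,  0.0102194 , -0.99175297]]), 't': array([-0.0333186 ,  0.5958599 ,  1.00106575])}
side {'fx': 461.3134150232348, 'fy': 461.3134150232348, 'cx': 326.21823998735005, 'cy': 208.64218051779892, 'R': array([[-0.97738894, -0.21078541,  0.01674456],
       [-0.1030087 ,  0.4054875 , -0.9082781 ],
       [ 0.18466206, -0.8894658 , -0.41803172]]), 't': array([0.58587939, 0.15103977, 0.90134938])}
wrist {'fx': 309.70691628693146, 'fy': 309.70691628693146, 'cx': 320.1126822175412, 'cy': 197.56071235111787, 'R': array([[ 3.68854210e-01,  9.29487103e-01, -5.44404098e-04],
       [ 8.99526720e-01, -3.56817211e-01,  2.52057846e-01],
       [ 2.34090264e-01, -9.34623035e-02, -9.67712016e-01]]), 't': array([-0.62469662, -0.02824868,  0.39129066])}
```

View pics/top0.png

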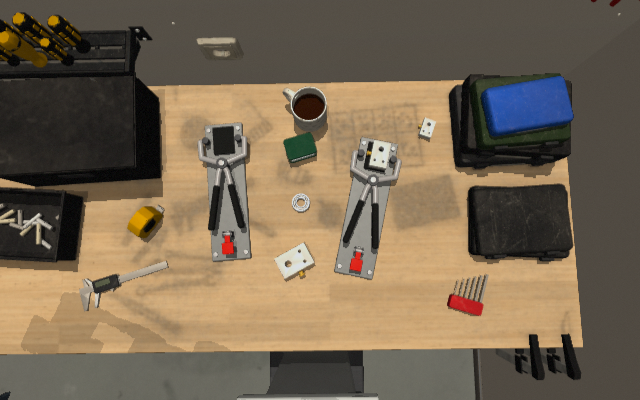

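View pics/side0.png

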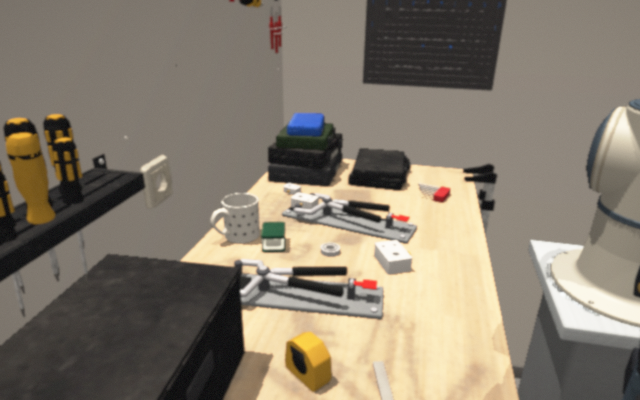

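View pics/wrist0.png

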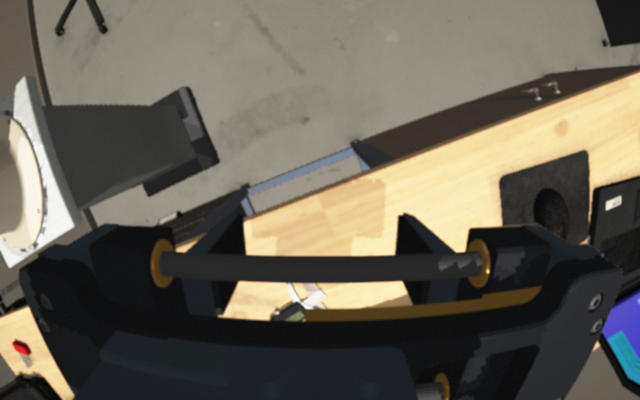

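```bash
cat > h.py <<'E'
import numpy as np,cv2
from bench import r
def cast(n,uv,z,p=None):
    p=p or r.camera_params(n)
    d=np.array([(uv[0]-p['cx'])/p['fx'],(uv[1]-p['cy'])/p['fy'],1.])
    R=p['R'];C=-R.T@p['t'];d=R.T@d
    return C+d*(z-C[2])/d[2]
def proj(n,X):
    p=r.camera_params(n);c=p['R']@np.array(X)+p['t']
    return p['fx']*c[0]/c[2]+p['cx'],p['fy']*c[1]/c[2]+p['cy']
E
python3 - <<'E'
from h import *
im=cv2.imread('pics/top0.png')
c=im[125:285,320:450]
cv2.imwrite('pics/topz.png',cv2.resize(c,None,fx=4.5,fy=3.7 if 0 else 3.7,interpolation=cv2.INTER_CUBIC))
hsv=cv2.cvtColor(im,cv2.COLOR_BGR2HSV)
red=((hsv[...,0]<8)|(hsv[...,0]>172))&(hsv[...,1]>170)&(hsv[...,2]>120)
n,l,st,ce=cv2.connectedComponentsWithStats(red.astype(np.uint8))
for i in range(1,n):
    if st[i,4]>30: print(st[i],ce[i],cast('top',ce[i],.0435))
# black handles in loaded
dark=(im.max(2)<50).astype(np.uint8); sub=np.zeros_like(dark); sub[175:255,335:390]=dark[175:255,335:390]
n,l,st,ce=cv2.connectedComponentsWithStats(sub)
for i in range(1,n):
    if st[i,4]>60:
        ys,xs=np.where(l==i)
        P=np.array([cast('top',(x,y),.051)[:2] for x,y in zip(xs,ys)])
        m=P.mean(0);w,v=np.linalg.eigh(np.cov(P.T));d=v[:,1]
        print(st[i],m,d,np.ptp((P-m)@d),w)
s=im.copy()
E
```

```text
[222 236  12  18 162] [227.19753086 245.90123457] [0.48882809 0.17338423 0.0435    ]
[350 252  12  19 164] [356.05487805 262.36585366] [ 0.44869952 -0.11428537  0.0435    ]
[450 295  33  21 420] [465.84047619 304.89047619] [ 0.35345703 -0.35257896  0.0435    ]
[343 200  21  43 266] [ 0.5396258  -0.10881607] [-0.91903613  0.3941733 ] 0.1003134906344191 [1.45663429e-05 8.35585204e-04]
[372 204   6  45 268] [ 0.52897315 -0.15667226] [-0.99962349  0.02743846] 0.09819849149624729 [1.43732921e-05 8.29395325e-04]
```

View pics/topz.png

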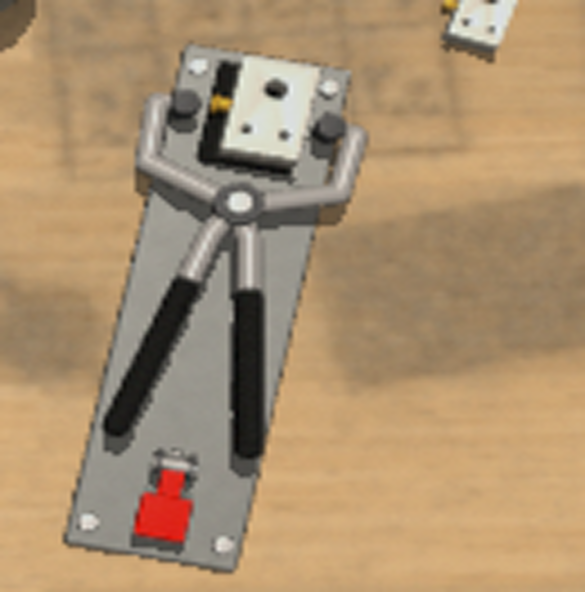

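```bash
python3 - <<'E'
from h import *
im=cv2.imread('pics/top0.png')
piv=cast('top',(373.3,179.6),.055); pad=cast('top',(356.4,264.7),.0435)
d=(piv-pad)[:2];L=np.linalg.norm(d);u=d/L
print(piv,pad,L,u,np.degrees(np.arctan2(u[1],u[0])))
# base screws z~.011
for a,b in (((89,522),(198,66)),((224,545),(329,88))):
    A=cast('top',(320+a[0]/4.5,125+a[1]/3.7),.011);B=cast('top',(320+b[0]/4.5,125+b[1]/3.7),.011)
    e=(B-A)[:2];print(A,B,np.degrees(np.arctan2(e[1],e[0])))
ang=np.radians(-12.4)
g=piv[:2]-.1*u; print('grip from pivot',g,'from pad',pad[:2]+.094*u)
# handle crossing check at grip: handle axis points
for m,dd in (((.53963,-.10882),(-.91904,.39417)),((.52897,-.15667),(-.99962,.02744))):
    m=np.array(m);dd=np.array(dd);t=((g-m)@u)/(dd@u);q=m+t*dd;print('handle centre offset',(q-g)@np.array([-u[1],u[0]]))
# block and side proj
p=np.r_[g,.042];print(proj('side',p),proj('side',pad),proj('side',piv))
E
python3 - <<'E'
import cv2
im=cv2.imread('pics/side0.png')
cv2.imwrite('pics/sidez.png',cv2.resize(im[175:245,270:425],None,fx=5,fy=5,interpolation=cv2.INTER_CUBIC))
E
```

```text
[ 0.63261301 -0.15639185  0.055     ] [ 0.44355643 -0.11493818  0.0435    ] 0.19354792569483012 [ 0.97679469 -0.2141778 ] -12.367295380104512
[ 0.44029375 -0.07880076  0.011     ] [ 0.72864115 -0.14127662  0.011     ] -12.22523576680711
[ 0.42538649 -0.14711527  0.011     ] [ 0.71316247 -0.20971197  0.011     ] -12.271752765111355
grip from pivot [ 0.53493354 -0.13497407] from pad [ 0.53537513 -0.1350709 ]
handle centre offset 0.02635871794504893
handle centre offset -0.022245046432977315
(np.float64(364.79045516174745), np.float64(209.9219838957008)) (np.float64(402.85462742450966), np.float64(216.95532374054838)) (np.float64(326.81059956900435), np.float64(197.4598998665518))
```

View pics/sidez.png

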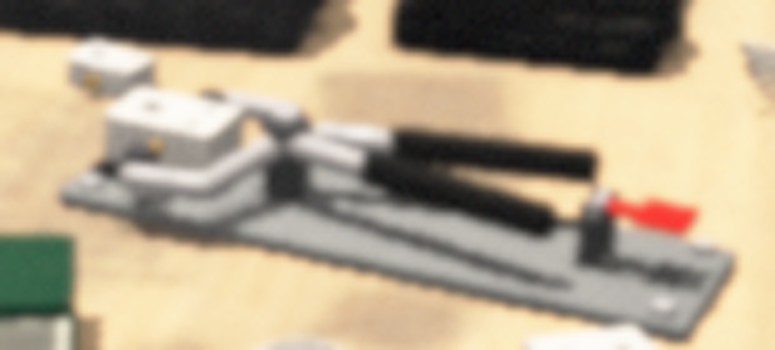

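Call:
play_rows([
  [[-1.15,1.14,0],[0,0,0]],
  [[-2.3,2.28,0],[0,0,0]],
  [[-3.45,3.42,0],[0,0,0]],
  [[-4.6,4.56,0],[0,0,0]],
  [[-5.75,5.7,0],[0,0,0]],
], hand=-1)

```text
t: 0.65
position: [0.3257, 0.3561, 0.2139]
ee_rot: [[0.368, 0.93, 0.0], [0.93, -0.368, -0.0], [-0.0, 0.0, -1.0]]
wrist_force: [1.2, -0.2, -1.0]
grip_width: 0.091
```

Call:
play_rows([
  [[-1.15,1.14,0],[0,0,0]],
  [[-2.3,2.28,0],[0,0,0]],
  [[-3.45,3.42,0],[0,0,0]],
  [[-4.6,4.56,0],[0,0,0]],
  [[-5.75,5.7,0],[0,0,0]],
])

```text
t: 1.15
position: [0.4214, 0.1326, 0.214]
ee_rot: [[0.368, 0.93, 0.0], [0.93, -0.368, 0.0], [0.0, 0.0, -1.0]]
wrist_force: [0.5, 0.4, -0.4]
grip_width: 0.0912
```

Call:
play_rows([
  [[-1.15,1.14,0],[0,0,0]],
  [[-2.3,2.28,0],[0,0,0]],
  [[-3.45,3.42,0],[0,0,0]],
  [[-4.6,4.56,0],[0,0,0]],
  [[-5.75,5.7,0],[0,0,0]],
])

```text
t: 1.65
position: [0.5169, -0.0909, 0.2139]
ee_rot: [[0.368, 0.93, 0.0], [0.93, -0.368, 0.0], [0.0, -0.0, -1.0]]
wrist_force: [0.5, 0.8, -0.1]
grip_width: 0.0916
```

Call:
play_rows([
  [[-0.6,0.55,0],[0,0,-0.9]],
  [[-1.15,1.1,0.3],[0,0,-1.86]],
  [[-1.15,1.1,1.5],[0,0,-1.86]],
  [[-1.15,1.1,3.0],[0,0,-1.86]],
  [[-1.15,1.1,3.0],[0,0,-1.86]],
])

```text
t: 2.15
position: [0.5314, -0.1321, 0.1196]
ee_rot: [[0.213, 0.977, -0.008], [0.977, -0.213, 0.003], [0.001, -0.008, -1.0]]
wrist_force: [0.0, 0.8, 1.3]
grip_width: 0.0913
```

Run:
```python
from h import *
s=r.observe();print(s['position'],s['ee_rot'],s['wrist_force'])
p=r.camera_params('wrist')
cv2.imwrite('pics/w1.png',r.camera('wrist')[:,:,::-1]);cv2.imwrite('pics/s1.png',r.camera('side')[:,:,::-1])
```

```text
[ 0.53143385 -0.13208325  0.11956681] [[ 0.21326268  0.97696223 -0.00798917]
 [ 0.97699417 -0.21324539  0.00296655]
 [ 0.00119455 -0.00843803 -0.99996369]] [0.01975514 0.81861587 1.26575442]
```

View pics/w1.png

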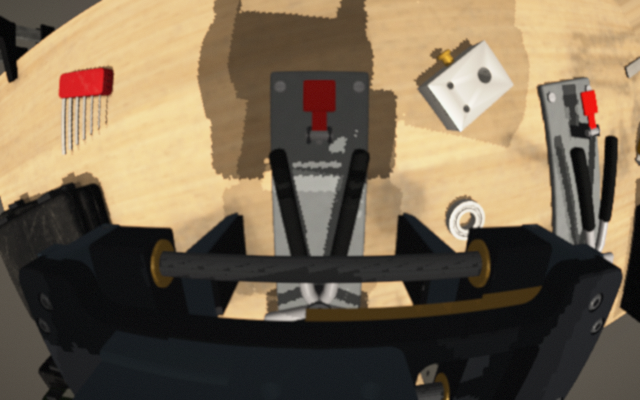

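View pics/s1.png

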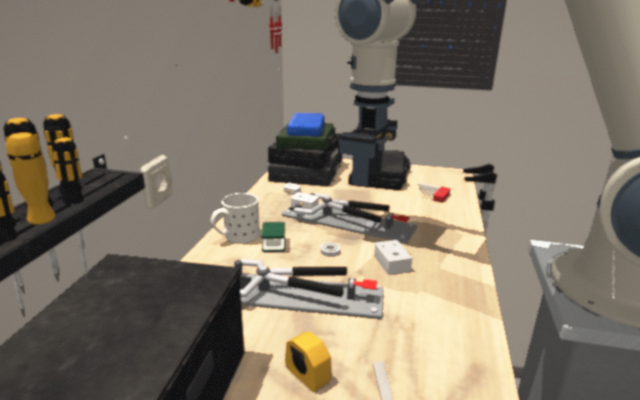

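Call:
play_rows([
  [[0,0,0],[0,0,0]],
  [[0,0,1.0],[0,0,0]],
  [[0,0,1.9],[0,0,0]],
  [[0,0,2.0],[0,0,0]],
  [[0,0,2.0],[0,0,0]],
])

```text
t: 2.75
position: [0.5351, -0.1331, 0.0652]
ee_rot: [[0.213, 0.977, 0.001], [0.977, -0.213, -0.0], [-0.0, 0.001, -1.0]]
wrist_force: [-0.0, 0.2, -0.0]
grip_width: 0.0913
```

Run:
```python
from h import *
s=r.observe();print(s['position'],s['ee_rot'],s['wrist_force'])
cv2.imwrite('pics/w2.png',r.camera('wrist')[:,:,::-1])
```

```text
[ 0.53514723 -0.13311519  0.06518681] [[ 2.12632128e-01  9.77131946e-01  8.59072653e-04]
 [ 9.77132316e-01 -2.12631931e-01 -3.15946158e-04]
 [-1.26054807e-04  9.06607954e-04 -9.99999581e-01]] [-0.04981135  0.21487795 -0.01452778]
```

View pics/w2.png

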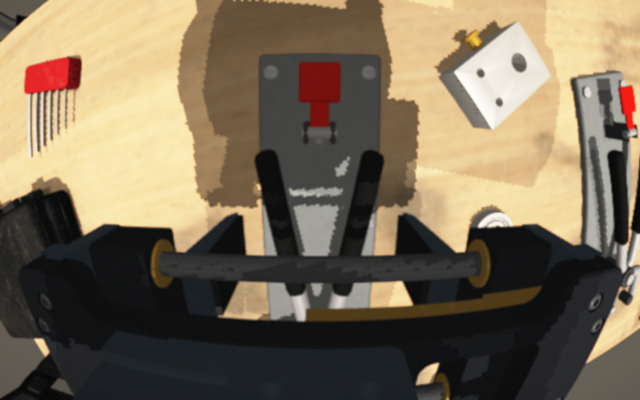

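Call:
play_rows([
  [[0,0,0.6],[0,0,0]],
  [[0,0,1.2],[0,0,0]],
  [[0,0,1.35],[0,0,0]],
  [[0,0,1.35],[0,0,0]],
  [[0,0,1.35],[0,0,0]],
])

```text
t: 3.3
position: [0.5353, -0.1333, 0.0247]
ee_rot: [[0.213, 0.977, 0.002], [0.977, -0.213, -0.001], [-0.0, 0.002, -1.0]]
wrist_force: [0.0, 0.5, -0.5]
grip_width: 0.0916
```

Call:
play_rows([
  [[0,0,0],[0,0,0]],
  [[0,0,0],[0,0,0]],
  [[0,0,0],[0,0,0]],
  [[0,0,0],[0,0,0]],
  [[0,0,0],[0,0,0]],
], hand=1)

```text
t: 3.8
position: [0.5335, -0.1335, 0.0235]
ee_rot: [[0.212, 0.977, -0.002], [0.977, -0.212, -0.0], [-0.001, -0.002, -1.0]]
wrist_force: [-5.9, -7.3, 1.9]
grip_width: 0.0544
```

Call:
play_rows([
  [[0,0,0],[0,0,0]],
  [[0,0,0],[0,0,0]],
  [[0,0,0],[0,0,0]],
  [[0,0,0],[0,0,0]],
  [[0,0,0],[0,0,0]],
])

```text
t: 4.3
position: [0.5336, -0.1336, 0.0234]
ee_rot: [[0.213, 0.977, -0.002], [0.977, -0.213, -0.001], [-0.001, -0.002, -1.0]]
wrist_force: [-6.4, -8.6, 0.5]
grip_width: 0.0351
```

Call:
play_rows([
  [[0,0,0],[0,0,0]],
  [[0,0,0],[0,0,0]],
  [[0,0,0],[0,0,0]],
  [[0,0,0],[0,0,0]],
  [[0,0,0],[0,0,0]],
])

```text
t: 4.8
position: [0.5336, -0.1336, 0.0234]
ee_rot: [[0.213, 0.977, -0.002], [0.977, -0.213, -0.001], [-0.001, -0.002, -1.0]]
wrist_force: [-6.2, -8.6, 0.3]
grip_width: 0.0355
```

Call:
play_rows([
  [[0,0,0],[0,0,0]],
  [[0,0,0],[0,0,0]],
  [[0,0,0],[0,0,0]],
  [[0,0,0],[0,0,0]],
  [[0,0,0],[0,0,0]],
], hand=-1)

```text
t: 5.3
position: [0.5346, -0.133, 0.0234]
ee_rot: [[0.213, 0.977, 0.0], [0.977, -0.213, -0.0], [0.0, 0.0, -1.0]]
wrist_force: [-0.7, -0.1, -0.0]
grip_width: 0.0726
```

Call:
play_rows([
  [[0,0,0],[0,0,0]],
  [[0,0,0],[0,0,0]],
  [[0,0,0],[0,0,0]],
  [[0,0,-0.5],[0,0,0]],
  [[0,0,-1.5],[0,0,0]],
])

```text
t: 5.8
position: [0.5333, -0.1326, 0.0673]
ee_rot: [[0.213, 0.977, -0.003], [0.977, -0.213, 0.001], [0.0, -0.004, -1.0]]
wrist_force: [-0.0, -0.8, 0.4]
grip_width: 0.0909
```

Call:
play_rows([
  [[0,0,-1],[0,0,0]],
  [[0,0,-2],[0,0,0]],
  [[0,-1.0,-3],[0,0,0]],
  [[0,-2,-3.5],[0,0,0]],
  [[0,-3.1,-3.5],[0,0,0]],
], hand=1)

```text
t: 6.3
position: [0.4439, -0.1134, 0.1753]
ee_rot: [[0.213, 0.977, 0.004], [0.977, -0.213, -0.001], [-0.001, 0.004, -1.0]]
wrist_force: [-0.2, -0.5, -0.1]
grip_width: 0.0544
```

Run:
```python
from h import *
s=r.observe();print(s['position'],s['grip_width'],s['wrist_force'])
w=r.camera('wrist')[:,:,::-1];t=r.camera('top')[:,:,::-1];d=r.camera('side')[:,:,::-1]
cv2.imwrite('pics/w3.png',w);cv2.imwrite('pics/t3.png',cv2.resize(t[120:290,290:460],None,fx=3.5,fy=3.5,interpolation=2));cv2.imwrite('pics/s3.png',cv2.resize(d[145:245,270:425],None,fx=5,fy=5,interpolation=2))
```

```text
[ 0.44394725 -0.11344257  0.17531173] 0.054385521299275826 [-0.15757945 -0.4816245  -0.06052936]
```

View pics/w3.png

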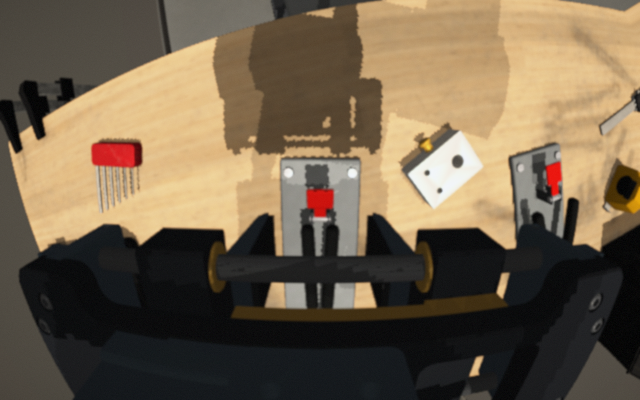

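View pics/t3.png

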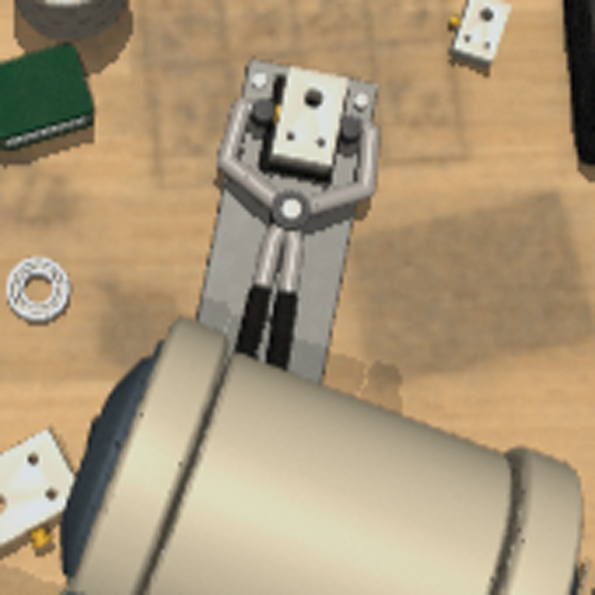

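View pics/s3.png

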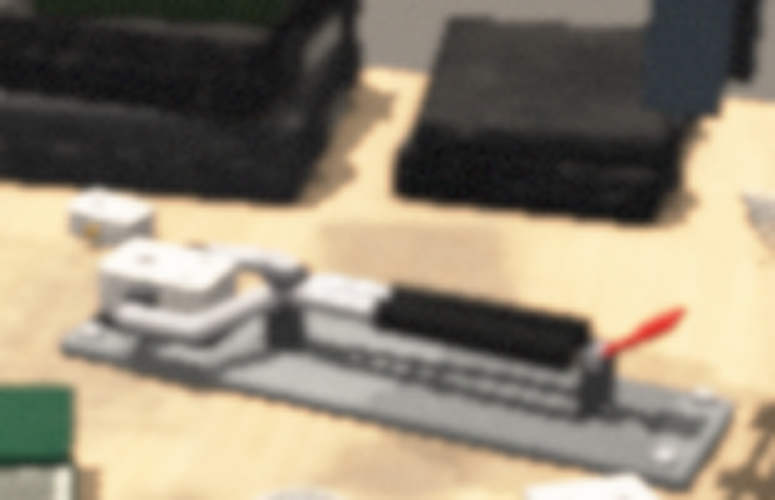

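Call:
play_rows([
  [[0,0,1],[0,0,0]],
  [[0,0,2],[0,0,0]],
  [[0,0,2.8],[0,0,0]],
  [[0,0,3.0],[0,0,0]],
  [[0,0,3.0],[0,0,0]],
])

```text
t: 6.95
position: [0.4438, -0.1132, 0.0829]
ee_rot: [[0.213, 0.977, -0.001], [0.977, -0.213, 0.001], [0.0, -0.002, -1.0]]
wrist_force: [-0.2, -1.2, 0.4]
grip_width: 0.0021
```

Call:
play_rows([
  [[0,0,0],[0,0,0]],
  [[0,0,0],[0,0,0]],
  [[0,0,0],[0,0,0]],
  [[0,0,0],[0,0,0]],
])

```text
t: 7.35
position: [0.444, -0.1133, 0.084]
ee_rot: [[0.213, 0.977, 0.001], [0.977, -0.213, -0.0], [-0.0, 0.001, -1.0]]
wrist_force: [-0.5, -0.6, 0.6]
grip_width: 0.0003
```

Run:
```python
from h import *
s=r.observe();print(s['position'],s['grip_width'],s['wrist_force'])
g=np.array([.5352,-.1345]);u=np.array([.977,-.2135]);print((s['position'][:2]-g)@u,(s['position'][:2]-g)@np.array([.2135,.977]))
w=r.camera('wrist')[:,:,::-1]
d=r.camera('side')[:,:,::-1];cv2.imwrite('pics/w4.png',w);cv2.imwrite('pics/s4.png',cv2.resize(d[145:245,270:425],None,fx=5,fy=5,interpolation=2))
```

```text
[ 0.44402935 -0.1133473   0.08399223] 0.0002645244461731617 [-0.45313304 -0.55035672  0.63864434]
-0.0935898317124255 0.001201256352628422
```

View pics/w4.png

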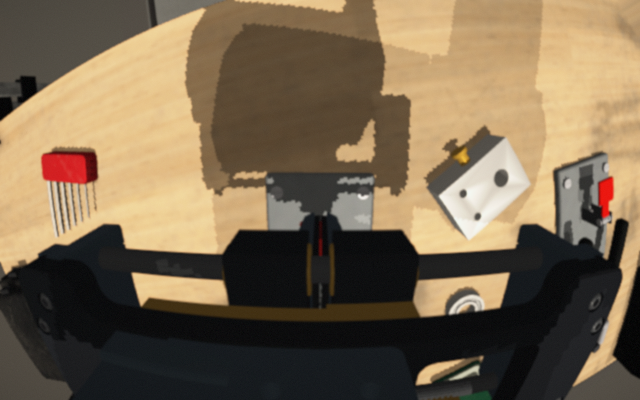

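View pics/s4.png

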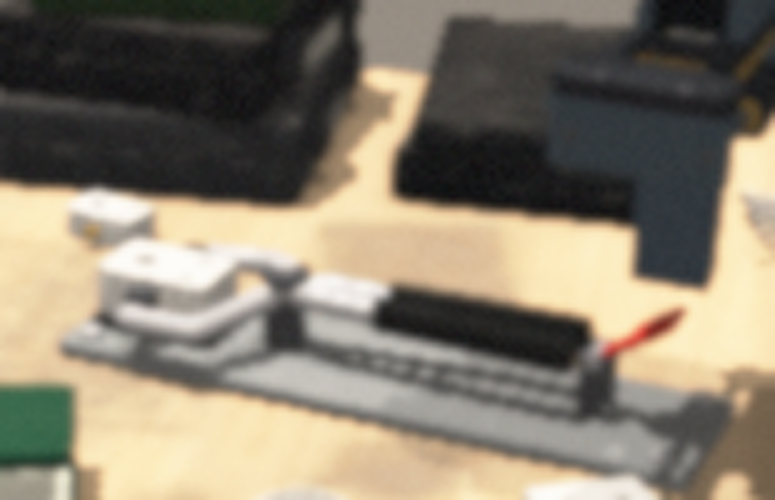

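Call:
play_rows([
  [[0,0,0.25],[0,0,0]],
  [[0,0,0.5],[0,0,0]],
  [[0,0,0.65],[0,0,0]],
  [[0,0,0.8],[0,0,0]],
  [[0,0,0.8],[0,0,0]],
])

```text
t: 7.95
position: [0.4434, -0.1131, 0.0586]
ee_rot: [[0.213, 0.977, -0.001], [0.977, -0.213, 0.0], [0.0, -0.001, -1.0]]
wrist_force: [-0.5, 0.3, 0.2]
grip_width: 0.0003
```

Call:
play_rows([
  [[0,0,0.1],[0,0,0]],
  [[0,0,0.2],[0,0,0]],
  [[0,0,0.3],[0,0,0]],
  [[0,0,0.3],[0,0,0]],
])

```text
t: 8.35
position: [0.4435, -0.1132, 0.0501]
ee_rot: [[0.213, 0.977, -0.0], [0.977, -0.213, 0.0], [0.0, -0.0, -1.0]]
wrist_force: [-0.7, -0.4, 0.7]
grip_width: 0.0006
```

Run:
```python
from h import *
s=r.observe();print(s['position'],s['grip_width'],s['wrist_force'])
d=r.camera('side')[:,:,::-1];cv2.imwrite('pics/s5.png',cv2.resize(d[145:245,270:425],None,fx=5,fy=5,interpolation=2))
```

```text
[ 0.44354115 -0.11319329  0.05008613] 0.000591431756643509 [-0.73771556 -0.35115465  0.73098231]
```

View pics/s5.png

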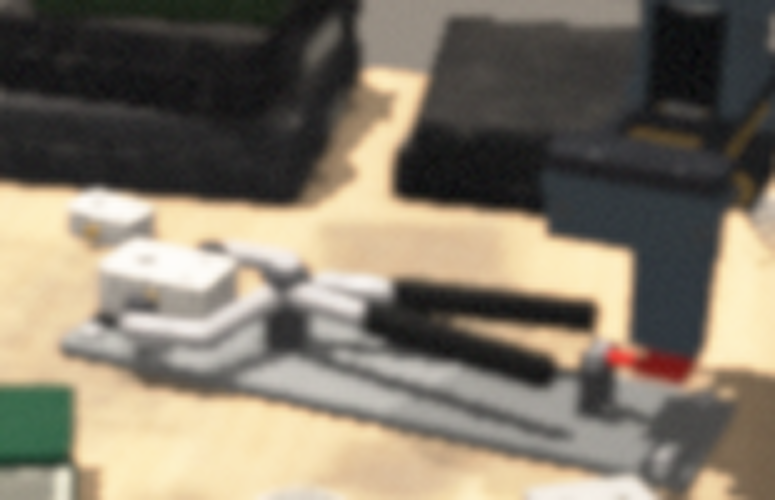

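Tripped and open. Lift clear and get the arm out of view to check.

Call:
play_rows([
  [[0,0,-1],[0,0,0]],
  [[0,0,-2.5],[0,0,0]],
  [[0,0,-4],[0,0,0]],
  [[-1.4,0,-4.5],[0,0,0]],
  [[-2.8,0,-4.5],[0,0,0]],
])

```text
t: 8.9
position: [0.427, -0.1964, 0.1883]
ee_rot: [[0.21, 0.978, 0.005], [0.978, -0.21, -0.003], [-0.002, 0.005, -1.0]]
wrist_force: [0.9, 0.4, -0.6]
grip_width: 0.0003
```

Call:
play_rows([
  [[-1.4,0,0],[0,0,0]],
  [[-2.8,0,0],[0,0,0]],
  [[-4.2,0,0],[0,0,0]],
  [[-4.2,0,0],[0,0,0]],
  [[-4.2,0,0],[0,0,0]],
])

```text
t: 9.4
position: [0.3985, -0.3189, 0.1853]
ee_rot: [[0.215, 0.977, -0.0], [0.977, -0.215, 0.0], [0.0, -0.0, -1.0]]
wrist_force: [-0.1, 0.6, -1.2]
grip_width: 0.0002
```

Run:
```python
from h import *
s=r.observe();print(s['t'],s['position'],s['wrist_force'])
t=r.camera('top')[:,:,::-1];d=r.camera('side')[:,:,::-1]
cv2.imwrite('pics/t6full.png',t)
cv2.imwrite('pics/t6.png',cv2.resize(t[125:285,320:450],None,fx=4.5,fy=3.7,interpolation=2));cv2.imwrite('pics/s6.png',cv2.resize(d[145:245,270:425],None,fx=5,fy=5,interpolation=2))
```

```text
9.4 [ 0.39854791 -0.31894026  0.18531184] [-0.0799498   0.60634852 -1.2128026 ]
```

View pics/t6.png

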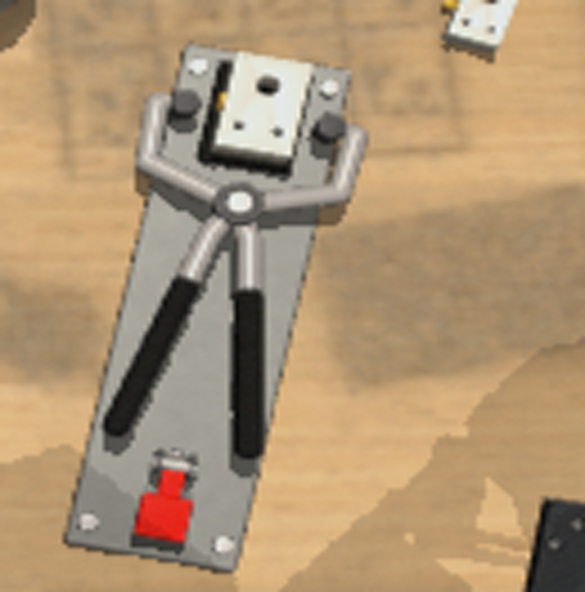

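View pics/s6.png

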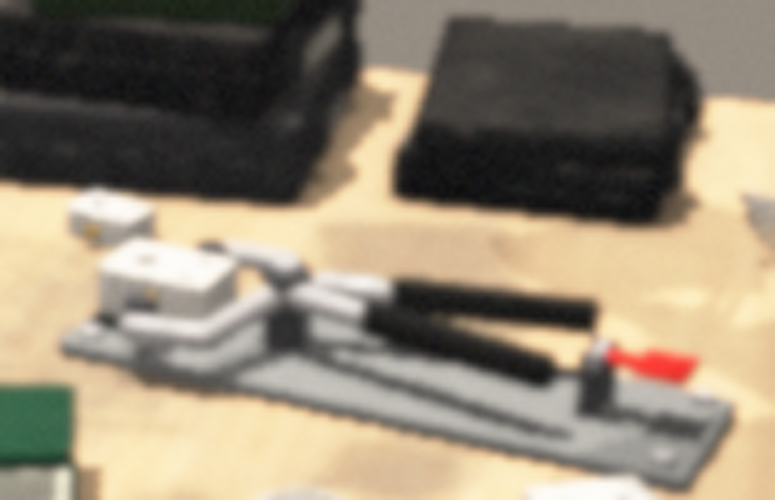

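View pics/t6full.png

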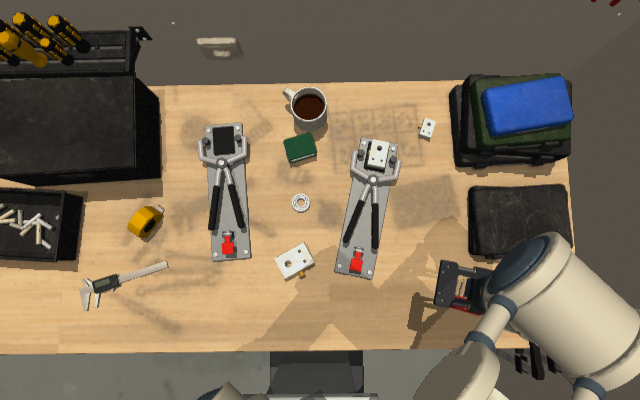

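Run:
```python
from h import *
for f in('pics/top0.png','pics/t6full.png'):
    im=cv2.imread(f);h=cv2.cvtColor(im,cv2.COLOR_BGR2HSV)
    m=(h[...,0]>12)&(h[...,0]<32)&(h[...,1]>130);m[:145]=0;m[162:]=0;m[:,:362]=0;m[:,376:]=0
    ys,xs=np.where(m);print(m.sum(),xs.min(),xs.max(),ys.min(),ys.max())
print(r.sign_off())
```

```text
21 367 371 150 155
8 368 369 150 154
the job is handed in; nothing more can be done
None
```

The dowel is pressed into the block, and the pliers have been locked, let go and tripped open again. I handed the job in at about 9.5 s of robot time.

- **Squeeze and lock:** I closed the handles of the loaded pliers at the grip point until they stopped, at an opening of 35.5 mm (36 mm is the locked width). With the gripper fully open and lifted off, the pictures showed the handles still closed and the red lever sloping up.
- **Release:** I pressed the lever pad down with closed fingers. The pliers sprang open and the lever went level. The block stayed lying between the jaws.
- **Dowel depth:** The last top view, compared with the first, shows the visible brass shrunk from 5 pixels wide to 2. That is about 10 mm down to 3–4 mm, roughly the 3 mm head thickness, so the head looks seated. At about 2 mm per pixel this is only a coarse check, and I had no direct depth reading.
- **Spare pliers and forces:** I never touched the spare pliers, and they look unchanged. The highest wrist force reported at the end of any move was about 11 N, while squeezing. The arm ended clear, with the gripper tip 185 mm above the bench.

No check failed. The handles looked about 2 mm to the left of the centre line I got from the pivot and lever pad. I gripped at the handles' centre, which caused a sideways force of about 8.6 N during the squeeze.

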